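Thread the top tie rod through a telemetry chassis

ROBOT

A 6-joint arm with a two-finger parallel gripper is mounted at the origin on the work surface. World frame = base frame: x ahead of the robot, y to its left, z up, the work surface at z = 0. Lengths are in mm, angles in degrees, forces in N, time in s.
With the tool pointing down it reaches from about 300 to 850 mm from the base axis. Payload 4.2 kg.
Tool frame: the origin (TCP) lies at the very end of the fingers, on their centre line; the grasp point (between the pads) lies 19 mm behind it (env.grasp_offset is the distance from the TCP to the grasp point, in mm); z points along the fingers, y is the line along which they close (so a half turn about z gives the same grasp; the last joint's range is limited). The gripper opens to 91 mm and grips with 3 to 60 N. Pads are 32 mm wide; open, the fingers measure 118 mm over their backs; the gripper's body (76 mm by 178 mm) begins 60 mm behind the grasp point.
Start: joints at [64.171, 18.312, 89.639, -0, 72.044, -1.146], TCP at [240.123, 522.479, 213.976] pointing down, gripper open.
Joint ranges: [-177.97, 177.97], [-48.28, 115.42], [12.27, 149.76], [-77.06, 257.06], [2.81, 150.46], [-146.56, 146.56]. Speed limits (degrees/s): [147.25, 147.25, 180, 180, 180, 180].

INTERFACE

Orientations are given as [roll, pitch, yaw] about the fixed x, y, z axes, in that order (R = Rz(yaw) Ry(pitch) Rx(roll)).
In Python, from workcell import env gives the robot as it stands. The module is installed in compiled form; this text tells all that it offers.
- The arm moves only by the tool send_rows, never from a script. Its argument "motion" is a list of rows, each an object of numbers: "tx", "ty", "tz": the shift along the tool's x, y, z in units of 500 mm (1.0 is 500 mm); "rx", "ry", "rz": the turn, a rotation vector about the tool's x, y, z in units of 30 degrees (1.0 is 30 degrees); "gripper": the closure, from -1 (fully open) to 1 (shut). In form: [{"tx": .., "ty": .., "tz": .., "rx": .., "ry": .., "rz": .., "gripper": ..}, ...]. A call has 1 to 12 rows; each row shifts and turns the commanded pose from where the row before left it, along the tool's axes as they then stand; what a row does not reach is not made up. A row lasts 1/8 s, in which the tool goes at most 62.5 mm and 10.7 degrees, less where a joint would pass 70% of its speed; a pose out of reach is approached as far as the arm can. A call with a number of a shift or a turn outside -1 to 1 is refused whole. A call with a gripper value outside its range is refused whole. The fingers move at their own pace and stop on an object; "grip_force" is the grip in N (left out, the last holds). Time passes only in rows, so rows that do not move let the fingers close. It gives the time, the measured TCP pose, the force, the opening and the grip force at its end, in the units of the state.
- env.state(): the state, without advancing time (a new reading comes with each control period).
- env.grab_frame(name): name is "scene" or "top" or "wrist"; returns a dict with "frame" (480x640x3 uint8, red, green, blue), "vertical_fov" (degrees; the focal length in pixels is half the picture's height over the tangent of half this angle, whatever the lens; pixels are square), "cx", "cy" (the principal point, pixels), "rvec" (rotation vector, rad) and "tvec" (3), from world to camera coordinates, as OpenCV has them; the wrist camera has in their place "T_tool_cam" (4x4, takes a point from camera to tool coordinates, whose origin is the TCP and whose axes are the flange's). Camera axes: x right, y down, z forward; pixel columns grow to the right and rows downward; lengths in mm; the calibration is good to about 2 mm. A picture is of the moment at which its call begins: read the wrist's pose just before it. There is no depth.
- env.job_done(): hands the job in; it is judged then, once.
The state is a dict: "time_s": time; "qpos": joint angles; "qvel": joint speeds; "effort": joint torques, N m; "ee_pos": TCP position; "ee_rot": TCP orientation; "force": force on the tool from outside, world axes, zero at the start; "torque": the same for the moment, N m; "gripper_width": finger opening in mm; "gripper_force": force on a finger pad.
Only numpy, scipy, OpenCV 4.12 (cv2) and the standard library are available. Lean on these libraries where they do the work, as an engineer would, in place of code of your own. Each camera call takes 0.05 s, during which the arm holds its last target. There are 200 camera calls.

TASK

Take the longer of the two tie rods from the grey rest and slide it, nose first, through the empty top holes of the chassis in the black cradle: entry plate, loose middle plate, then dark connector flange, until its head sits fully home against the entry plate, and let go. The middle plate hangs loose and leans to one side or the other, so its hole has to be felt for with the nose of the rod. Do not shove the chassis along the desk, and leave the short rod, the connector shell, the cable plug and the marker where they are.

Things in the scene. Friction and masses are not known exactly. Their poses are not given: they have to be found in the camera images.
- long_rod_mid (a point): The rod to fit: bright steel, 200 mm long, 0.16-0.29 kg; shaft 12 mm thick, 176 mm long; grooved round head 22 mm thick, 24 mm long. Point on its axis, half-way along; +y runs to the nose (100 mm ahead); head from 76 to 100 mm behind; balances about 20 mm behind. x, z roll with it. It starts lying level in V notches of the rest, axis 38 mm above the desk; lift straight up.
- rod_tip (a point): Centre of the flat end of the long rod's nose. The nose has only a 3 mm long chamfer, from 12 down to 10 mm diameter.
- rod_head (a point): Centre of the underside of the long rod's head (the shoulder where head meets shaft); +y along the rod towards the nose.
- short_rod_mid (a point): The other rod, 164 mm long (shaft 140 mm), otherwise alike, lying parallel to the long one in the other notches, 64 mm beside it. Too short for the job. Point half-way along it; +y to its nose.
- rod_rest: Grey plastic rod rest, fixed: base 150 mm (x) by 118 mm (y), 10 mm thick; two walls across it, 10 mm thick and 45 mm high, their inner faces at y = -40 and +40 mm, with V notches at x = -32 and +32 mm. Origin at the centre of its underside; rods lie along its y, noses to +y. Which rod lies in which notches varies.
- chassis: Chassis in its black cradle, 2.8 kg, loose on four rubber feet (slides if pushed with 15 to 25 N), base 150 mm (x) by 186 mm (y). Origin at the centre of its underside. Three upright round plates stand across its y: entry plate, loose middle plate, dark connector flange. Top holes empty. Boards and modules between the plates stay 20 mm below the hole line.
- entry_hole (a point): Mouth of the entry plate's top hole, on its outer face, 134 mm above the desk. +y is the way in, along the line of the holes; z up. Plate: aluminium, 120 mm in diameter, 8 mm thick, rising 18 mm above the hole line. All three top holes go right through and are 14 mm in diameter, so the rod has 1 mm to spare all round and can lean up to 0.2 rad in one plate.
- far_hole (a point): Mouth of the connector flange's top hole, on its inner face, 152 mm beyond entry_hole along +y; fixed and in line with it. Flange: 140 mm in diameter, 12 mm thick, rising 28 mm above the hole line; its connectors are on the far side.
- mid_pivot (a point): Point on the fitted bottom rod, 84 mm below the hole line, in the middle of the loose middle plate (120 mm in diameter, 8 mm thick: 76 to 84 mm beyond entry_hole). The plate swings stiffly on this rod (0.6 N at its top hole moves it; it stays as left): its top hole lies up to 11 mm to either side (x) of the line, same height, place not given. The rod, once in it, carries it into line.
- shell: Steel connector shell standing between rest and chassis, 36 mm in diameter, 44 mm high; bystander. Origin at the centre of its underside.
- plug: Black ribbed cable plug lying on the desk, 38 mm thick, 80 mm long; bystander. Origin on the desk under it.
- marker: White marker with a red cap, about 125 mm long, lying on the desk; bystander. Origin on the desk under its middle.
There are look-alikes about, which are no part of the job. What is shaped like the part that bears long_rod_mid but orange or yellow is not meant.

How it is judged (in metres and radians):
On the way, in this order (a step that is already met when the one before it is completed fails the run):
1. the nose of the long rod is through the entry plate's top hole (y of rod_tip in the frame of entry_hole above 0.012 m and x of rod_tip in the frame of entry_hole between -0.008 and 0.008 m and z of rod_tip in the frame of entry_hole between -0.006 and 0.006 m and angle between the y axis of rod_tip and the y axis of entry_hole, either way round below 0.25 rad), for 0.05 s.
2. the nose is through the middle plate's top hole (y of rod_tip in the frame of entry_hole above 0.09 m and z of rod_tip in the frame of entry_hole between -0.01 and 0.01 m and angle between the y axis of rod_tip and the y axis of entry_hole, either way round below 0.2 rad), for 0.05 s.
At the end, for the whole second after the job is handed in: The long rod lies through all three top holes, in line within 0.03 rad, the underside of its head within 2.5 mm of the entry plate's outer face and 3.5 mm of the hole's centre; it is let go and at rest; the chassis stands upright, less than 40 mm from where it was (y of rod_head in the frame of entry_hole above -0.0025 m and distance between rod_head and entry_hole below 0.0035 m and angle between the y axis of rod_head and the y axis of entry_hole, either way round below 0.03 rad and angle between entry_hole's own z axis and vertical below 0.03 rad and distance of entry_hole from where it was at the start of the episode below 0.04 m and linear speed of long_rod below 0.01 m/s); the robot touches nothing.
It fails at once if the chassis is shoved 40 mm along the desk (distance of entry_hole from where it was at the start of the episode above 0.04 m).
It fails at once if the chassis is tipped (angle between entry_hole's own z axis and vertical above 0.12 rad).
It fails at once if the short rod is moved by more than 30 mm (distance of short_rod_mid from where it was at the start of the episode above 0.03 m).
It fails at once if the connector shell, the cable plug or the marker is moved by more than 30 mm (distance of any of shell, plug, marker from where it was at the start of the episode above 0.03 m).
It also fails if it takes over 58 s, if anything falls off the work surface, if the arm or the gripper's body presses on something with over 40 N, if the wrist force passes 120 N, or if a joint passes its speed limit or range.

## Working session

There is one attempt and no reset: what is moved stays moved. The work goes in short steps, Python scripts to look and compute and a tool call to move; the robot and the scene stay as the last step left them, time stands still between calls to the robot, and variables do not carry over. Pictures are saved under pics/ and viewed, at most 10 in all, crops included, and the job is handed in when it is done.

Besides the shell and the picture viewer there is one more tool, called after "Request:" by a JSON object that holds its "name" and its "arguments", one argument or row to a line. send_rows: Moves the arm, as the interface text tells. Shifts and turns lie within -1 to 1; 1 stands for 500 mm of shift or 30 degrees of turn. Its arguments: {"type":"object","properties":{"motion":{"type":"array"},"grip_force":{"type":"number"}},"required":["motion"]}

```bash
mkdir -p pics
cat > h.py <<'E'
import numpy as np, cv2
from workcell import env
from scipy.spatial.transform import Rotation as R
def save(g,n,box=None,s=1):
    f=g["frame"]
    if box: x0,y0,x1,y1=box; f=f[y0:y1,x0:x1]
    f=cv2.resize(f,None,fx=s,fy=s,interpolation=cv2.INTER_CUBIC)
    cv2.imwrite("pics/"+n,cv2.cvtColor(f,cv2.COLOR_RGB2BGR))
def cam(g,st=None):
    F=240/np.tan(np.radians(g["vertical_fov"])/2)
    if "rvec" in g:
        Rm=cv2.Rodrigues(np.array(g["rvec"],float))[0]; t=np.array(g["tvec"],float).ravel()
        return F,g["cx"],g["cy"],Rm,t
    T=np.array(g["T_tool_cam"]); W=np.eye(4); W[:3,:3]=R.from_euler('xyz',st["ee_rot"],degrees=True).as_matrix(); W[:3,3]=st["ee_pos"]
    C=np.linalg.inv(W@T); return F,g["cx"],g["cy"],C[:3,:3],C[:3,3]
def proj(c,P):
    F,cx,cy,Rm,t=c; q=np.atleast_2d(P)@Rm.T+t; return np.c_[F*q[:,0]/q[:,2]+cx,F*q[:,1]/q[:,2]+cy]
def ray(c,u,v,z):
    F,cx,cy,Rm,t=c; o=-Rm.T@t; d=Rm.T@np.array([(u-cx)/F,(v-cy)/F,1]); return o+d*(z-o[2])/d[2]
E
python3 - <<'E'
from h import *
import pickle
print(env.state())
G={}
for n in ("scene","top"):
    g=env.grab_frame(n); G[n]=g; save(g,n+".png"); c=cam(g); print(n,c[0],c[1:3],-c[3].T@c[4], {k for k in g})
pickle.dump(G,open("G.pkl","wb"))
E
```

```text
{'time_s': 0.0, 'qpos': array([ 6.41702886e+01,  1.83492744e+01,  8.97065237e+01,  1.58611265e-04,
        7.20438343e+01, -1.14550002e+00]), 'qvel': array([-0.01151662, -0.05720748, -0.10899302, -0.00072474,  0.04569038,
        0.00329378]), 'effort': array([ 1.29992721e-03, -4.12465811e+01, -2.31970417e+01,  7.27177807e-02,
        4.60649945e-02, -1.45769591e-04]), 'ee_pos': array([239.90191012, 522.0013629 , 213.14321351]), 'ee_rot': array([-1.79900391e+02, -2.14256104e-03,  1.55315738e+02]), 'force': array([-1.39396582,  0.67221219,  0.34504242]), 'torque': array([0.00064778, 0.01015424, 0.06999972]), 'gripper_force': 0.0, 'gripper_width': 91.16248809741337}
scene 589.823768264877 (316.668707441726, 242.85332061307838) [1028.14938919 -923.9786421   947.10062066] {'rvec', 'frame', 'tvec', 'cx', 'vertical_fov', 'cy'}
top 464.5368376434178 (316.82840618487876, 244.70737404532966) [ 366.37809302 -140.15441851 1286.84117319] {'rvec', 'frame', 'tvec', 'cx', 'vertical_fov', 'cy'}
```

View pics/top.png

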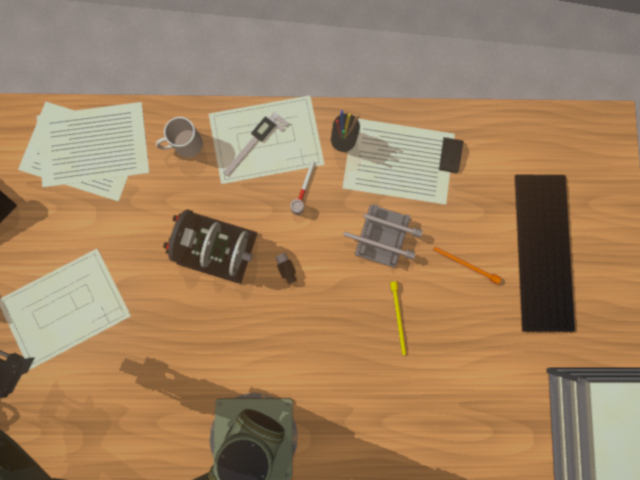

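View pics/scene.png

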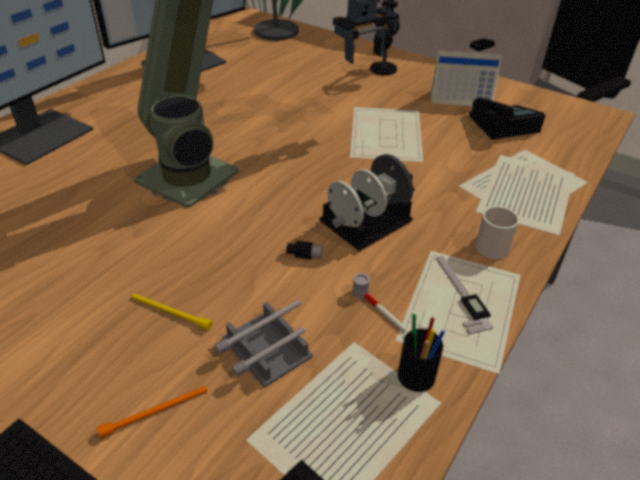

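Run:
```python
from h import *
import pickle
G=pickle.load(open("G.pkl","rb"))
f=G["top"]["frame"]
a=cv2.resize(f[200:272,340:440],None,fx=4,fy=4,interpolation=cv2.INTER_CUBIC)
b=cv2.resize(f[200:300,160:260],None,fx=4,fy=4,interpolation=cv2.INTER_CUBIC)
a=np.vstack([a,np.zeros((112,400,3),np.uint8)])
cv2.imwrite("pics/topc.png",cv2.cvtColor(np.hstack([b,a]),cv2.COLOR_RGB2BGR))
f=G["scene"]["frame"]
a=cv2.resize(f[285:395,200:320],None,fx=3.3,fy=3.3,interpolation=cv2.INTER_CUBIC)
b=cv2.resize(f[140:250,310:430],None,fx=3.3,fy=3.3,interpolation=cv2.INTER_CUBIC)
cv2.imwrite("pics/scenec.png",cv2.cvtColor(np.hstack([b,a]),cv2.COLOR_RGB2BGR))
```

```text
(no output)
```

View pics/topc.png

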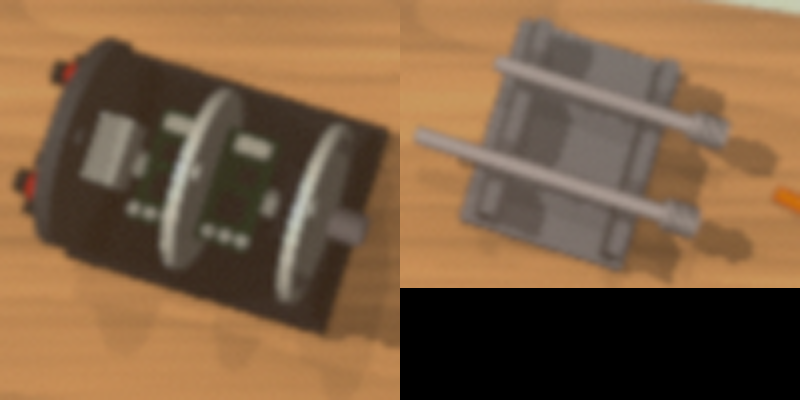

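View pics/scenec.png

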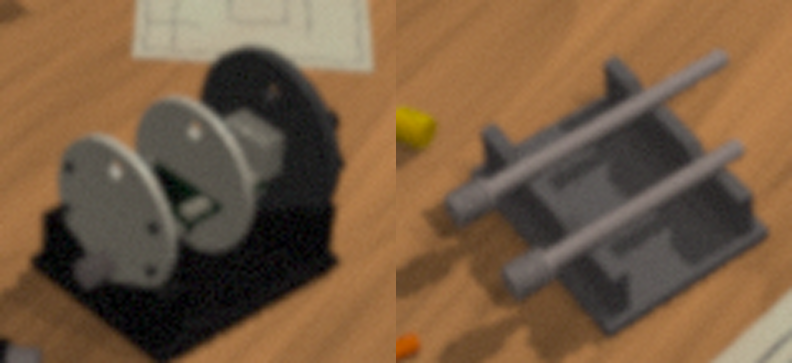

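Run:
```python
from h import *
import pickle
G=pickle.load(open("G.pkl","rb"))
t=cam(G["top"]);s=cam(G["scene"])
n=ray(t,344.5,233.75,38);h=ray(t,414.2,255.5,38)
n2=ray(t,364.7,215.7,38);h2=ray(t,421.2,233,38)
ang=lambda d:np.degrees(np.arctan2(d[1],d[0]))
print("top long",n,h,np.linalg.norm(n-h),ang(n-h)); print("short",n2,h2,np.linalg.norm(n2-h2),ang(n2-h2))
# scene view rods
c=lambda u,v,x0,y0:(u/3.3+x0,v/3.3+y0)
sn=ray(s,*c(722-396,60,200,285),38);sh=ray(s,*c(465-396,208,200,285),38);print("scene long",sn,sh,np.linalg.norm(sn-sh),ang(sn-sh))
e=ray(s,*c(117,171,310,140),134);m=ray(s,*c(195,131,310,140),134);f=ray(s,*c(272,92,310,140),134)
print("holes",e,m,f,np.linalg.norm(f-e),ang(f-e),np.linalg.norm(m-e),ang(m-e))
# plates top rims in top view: entry top z=152 (crop mid of rim 322,215?)
```

```text
top long [ 543.04443277 -241.71784976   38.        ] [ 484.54582953 -430.7870633    38.        ] 197.91223834777253 72.80776978937752
short [ 593.1686701  -297.23267823   38.        ] [ 546.28627757 -451.32844145   38.        ] 161.06974567022058 73.07804009335928
scene long [ 548.42349009 -243.70756316   38.        ] [ 491.73482947 -424.10259279   38.        ] 189.09249313219772 72.55481193427713
holes [489.44567391  28.3873894  134.        ] [510.27935887 101.1445836  134.        ] [532.29819385 176.43742639 134.        ] 154.12706419448944 73.85711444878172 75.6812508969825 74.02118068367439
```

```bash
cat >> h.py <<'E'
def go(P,yaw=None):
    """required shift in tool axes (units), and residual turn"""
    st=env.state(); M=R.from_euler('xyz',st["ee_rot"],degrees=True)
    print("t",st["time_s"],"pos",st["ee_pos"].round(1),"rot",st["ee_rot"].round(2))
    if yaw is not None:
        T=R.from_euler('xyz',[180,0,yaw],degrees=True); print("turn",((M.inv()*T).as_rotvec(degrees=True)/30).round(4)); M=T
    print("shift",(M.inv().apply(np.array(P)-st["ee_pos"])/500).round(4))
E
python3 - <<'E'
from h import *
g=env.grab_frame("wrist"); print(np.array(g["T_tool_cam"]).round(3), g["vertical_fov"])
go([430,30,370],73.3)
E
```

```text
[[ 1.00000e-03 -9.66000e-01 -2.59000e-01  7.26820e+01]
 [ 1.00000e+00  1.00000e-03 -1.00000e-03  1.71500e+00]
 [ 1.00000e-03 -2.59000e-01  9.66000e-01 -1.71396e+02]
 [ 0.00000e+00  0.00000e+00  0.00000e+00  1.00000e+00]] 64.65700222686553
t 0.15 pos [240.  522.1 213.3] rot [-179.92   -0.    155.32]
turn [-2.1000e-03  1.9000e-03  2.7339e+00]
shift [-0.8335  0.6469 -0.3134]
```

Request:
{"name": "send_rows", "arguments": {
  "motion": [
    {"rz":0.342,"tz":-0.01},
    {"rz":0.342,"tz":-0.01},
    {"rz":0.342,"tz":-0.01},
    {"rz":0.342,"tz":-0.01},
    {"rz":0.342,"tz":-0.01},
    {"rz":0.342,"tz":-0.01},
    {"rz":0.342,"tz":-0.01},
    {"rz":0.342,"tz":-0.01}
  ],
  "grip_force": 30
}}

```text
invalid input at $.motion[0]: expected keys tx, ty, tz, rx, ry, rz, gripper
```

Run:
```python
from h import *
go([468,-44,250],73.3)
```

```text
t 0.15 pos [240.  522.1 213.3] rot [-179.92   -0.    155.32]
turn [-2.1000e-03  1.9000e-03  2.7339e+00]
shift [-0.9534  0.7622 -0.0734]
```

Request:
{"name": "send_rows", "arguments": {
  "motion": [
    {"tx":0,"ty":0,"tz":-0.01,"rx":0,"ry":0,"rz":0.342,"gripper":0},
    {"tx":0,"ty":0,"tz":-0.01,"rx":0,"ry":0,"rz":0.342,"gripper":0},
    {"tx":0,"ty":0,"tz":-0.01,"rx":0,"ry":0,"rz":0.342,"gripper":0},
    {"tx":0,"ty":0,"tz":-0.01,"rx":0,"ry":0,"rz":0.342,"gripper":0},
    {"tx":0,"ty":0,"tz":-0.01,"rx":0,"ry":0,"rz":0.342,"gripper":0},
    {"tx":0,"ty":0,"tz":-0.01,"rx":0,"ry":0,"rz":0.342,"gripper":0},
    {"tx":0,"ty":0,"tz":-0.01,"rx":0,"ry":0,"rz":0.342,"gripper":0},
    {"tx":0,"ty":0,"tz":-0.01,"rx":0,"ry":0,"rz":0.342,"gripper":0}
  ],
  "grip_force": 30
}}

```text
time_s: 1.15
ee_pos: [240.0, 522.3, 253.7]
ee_rot: [-180.0, 0.0, 72.9]
force: [-0.6, 1.2, 0.4]
gripper_width: 45.7
gripper_force: 0.0
```

Request:
{"name": "send_rows", "arguments": {
  "motion": [
    {"tx":-0.095,"ty":0.076,"tz":0,"rx":0,"ry":0,"rz":0,"gripper":0},
    {"tx":-0.095,"ty":0.076,"tz":0,"rx":0,"ry":0,"rz":0,"gripper":0},
    {"tx":-0.095,"ty":0.076,"tz":0,"rx":0,"ry":0,"rz":0,"gripper":0},
    {"tx":-0.095,"ty":0.076,"tz":0,"rx":0,"ry":0,"rz":0,"gripper":0},
    {"tx":-0.095,"ty":0.076,"tz":0,"rx":0,"ry":0,"rz":0,"gripper":0},
    {"tx":-0.095,"ty":0.076,"tz":0,"rx":0,"ry":0,"rz":0,"gripper":0},
    {"tx":-0.095,"ty":0.076,"tz":0,"rx":0,"ry":0,"rz":0,"gripper":0},
    {"tx":-0.095,"ty":0.076,"tz":0,"rx":0,"ry":0,"rz":0,"gripper":0},
    {"tx":-0.095,"ty":0.076,"tz":0,"rx":0,"ry":0,"rz":0,"gripper":0},
    {"tx":-0.095,"ty":0.076,"tz":0,"rx":0,"ry":0,"rz":0,"gripper":0},
    {"tx":0,"ty":0,"tz":0,"rx":0,"ry":0,"rz":0,"gripper":0}
  ]
}}

```text
time_s: 2.52
ee_pos: [467.8, -45.3, 253.4]
ee_rot: [-180.0, 0.0, 72.9]
force: [-0.0, 0.4, 0.5]
gripper_width: 45.5
gripper_force: 0.0
```

Run:
```python
from h import *
go([468,-44,175],73.3)
print(env.state()["qpos"].round(1))
```

```text
t 2.525 pos [467.8 -45.3 253.4] rot [-1.7998e+02  5.0000e-02  7.2890e+01]
turn [-0.0006  0.0015 -0.0136]
shift [ 0.0026 -0.0004  0.1567]
[-6.9  7.4 98.5 -0.  74.2 10.2]
```

Request:
{"name": "send_rows", "arguments": {
  "motion": [
    {"tx":0,"ty":0,"tz":0.078,"rx":0,"ry":0,"rz":0,"gripper":0},
    {"tx":0,"ty":0,"tz":0.078,"rx":0,"ry":0,"rz":0,"gripper":0},
    {"tx":0,"ty":0,"tz":0,"rx":0,"ry":0.333,"rz":0,"gripper":0},
    {"tx":0,"ty":0,"tz":0,"rx":0,"ry":0.333,"rz":0,"gripper":0},
    {"tx":0,"ty":0,"tz":0,"rx":0,"ry":0.333,"rz":0,"gripper":0},
    {"tx":0,"ty":0,"tz":0,"rx":0,"ry":0.333,"rz":0,"gripper":0},
    {"tx":0,"ty":0,"tz":0,"rx":0,"ry":0,"rz":0,"gripper":0},
    {"tx":0,"ty":0,"tz":0,"rx":0,"ry":0,"rz":0,"gripper":0}
  ]
}}

```text
time_s: 3.52
ee_pos: [467.0, -41.1, 176.2]
ee_rot: [-180.0, -39.9, 73.3]
force: [0.3, 0.2, -0.7]
gripper_width: 45.8
gripper_force: 0.0
```

Run:
```python
from h import *
import pickle
st=env.state(); g=env.grab_frame("wrist"); pickle.dump((st,g),open("w1.pkl","wb"))
print(st["ee_pos"],st["ee_rot"]); save(g,"w1.png",(150,0,490,260),2.3)
c=cam(g,st); d=np.array([np.cos(np.radians(73.8)),np.sin(np.radians(73.8)),0])
print(proj(c,[np.array([489.4,28.4,134])+d*k for k in (0,76,152)]))
```

```text
[466.99689663 -41.13004374 176.19565339] [-179.98465997  -39.88702845   73.28831233]
[[324.11406115 206.00818593]
 [323.14630056 117.56951623]
 [322.37351721  46.94881528]]
```

View pics/w1.png

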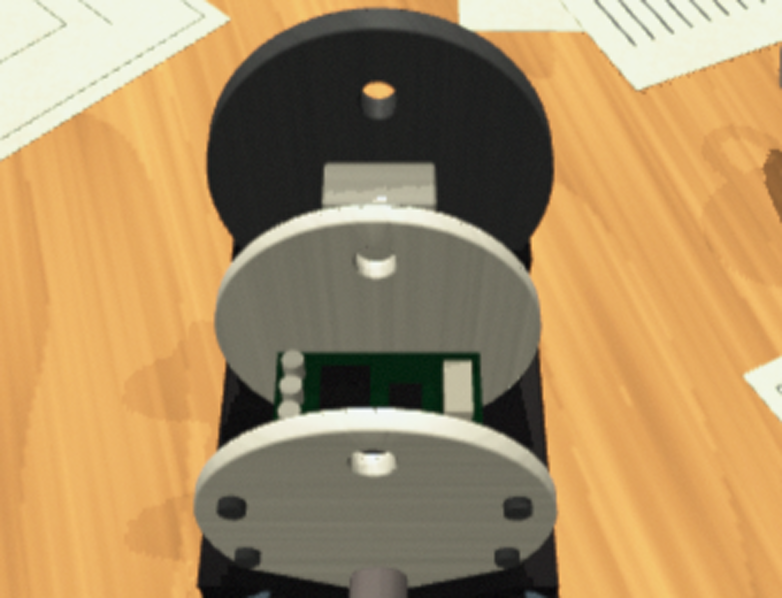

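Run:
```python
from h import *
import pickle
st,g=pickle.load(open("w1.pkl","rb")); c=cam(g,st)
P=[ray(c,u/2.3+150,v/2.3,134) for u,v in ((374,462),(376,263),(378.5,100))]
e,m,f=P; d=(f-e)/np.linalg.norm(f-e); n=np.array([d[1],-d[0],0])
print(P,np.linalg.norm(f-e),np.degrees(np.arctan2(d[1],d[0])),(m-e)@d,(m-e)@n)
print("cam",-c[3].T@c[4])
save(g,"hole.png",(290,170,340,220),8)
go([500,-420,120],72.9)
```

```text
[array([483.14432678,  34.39054525, 134.        ]), array([504.52020809, 106.47156707, 134.        ]), array([526.72572796, 180.24438326, 134.        ])] 152.22575535103414 73.36375555291696 75.1836278520598 -0.1552799030592858
cam [452.63217161 -90.958754   354.64948604]
t 3.575 pos [467.2 -40.9 176.5] rot [179.94 -39.88  73.39]
turn [-0.0037 -1.3294  0.015 ]
shift [-0.7054  0.2857  0.113 ]
```

Run:
```python
from h import *
go([503,-366,180],72.9)
```

```text
t 3.575 pos [467.2 -40.9 176.5] rot [179.94 -39.88  73.39]
turn [-0.0037 -1.3294  0.015 ]
shift [-0.6005  0.2597 -0.007 ]
```

Request:
{"name": "send_rows", "arguments": {
  "motion": [
    {"tx":0,"ty":0,"tz":0,"rx":0,"ry":-0.332,"rz":0.003,"gripper":0},
    {"tx":0,"ty":0,"tz":0,"rx":0,"ry":-0.332,"rz":0.003,"gripper":0},
    {"tx":0,"ty":0,"tz":0,"rx":0,"ry":-0.332,"rz":0.003,"gripper":0},
    {"tx":0,"ty":0,"tz":0,"rx":0,"ry":-0.332,"rz":0.003,"gripper":0}
  ]
}}

```text
time_s: 4.08
ee_pos: [467.9, -40.6, 178.3]
ee_rot: [179.8, 0.2, 73.0]
force: [0.6, -0.4, -0.1]
gripper_width: 45.8
gripper_force: 0.0
```

Request:
{"name": "send_rows", "arguments": {
  "motion": [
    {"tx":-0.1,"ty":0.0433,"tz":0,"rx":0,"ry":0,"rz":0,"gripper":0},
    {"tx":-0.1,"ty":0.0433,"tz":0,"rx":0,"ry":0,"rz":0,"gripper":0},
    {"tx":-0.1,"ty":0.0433,"tz":0,"rx":0,"ry":0,"rz":0,"gripper":0},
    {"tx":-0.1,"ty":0.0433,"tz":0,"rx":0,"ry":0,"rz":0,"gripper":0},
    {"tx":-0.1,"ty":0.0433,"tz":0,"rx":0,"ry":0,"rz":0,"gripper":0},
    {"tx":-0.1,"ty":0.0433,"tz":0,"rx":0,"ry":0,"rz":0,"gripper":0},
    {"tx":0,"ty":0,"tz":0,"rx":0,"ry":0,"rz":0,"gripper":0},
    {"tx":0,"ty":0,"tz":0,"rx":0,"ry":0,"rz":0,"gripper":0}
  ]
}}

```text
time_s: 5.08
ee_pos: [503.6, -365.2, 175.6]
ee_rot: [-179.9, -0.1, 73.0]
force: [-0.1, 0.6, 0.4]
gripper_width: 45.7
gripper_force: 0.0
```

Run:
```python
from h import *
import pickle
st=env.state(); g=env.grab_frame("wrist"); pickle.dump((st,g),open("w2.pkl","wb"))
print(st["ee_pos"],st["ee_rot"]); save(g,"w2.png",(130,0,490,480),1.25)
```

```text
[ 503.59844553 -365.18086794  175.62287744] [-1.79906258e+02 -1.30822793e-01  7.29894001e+01]
```

View pics/w2.png

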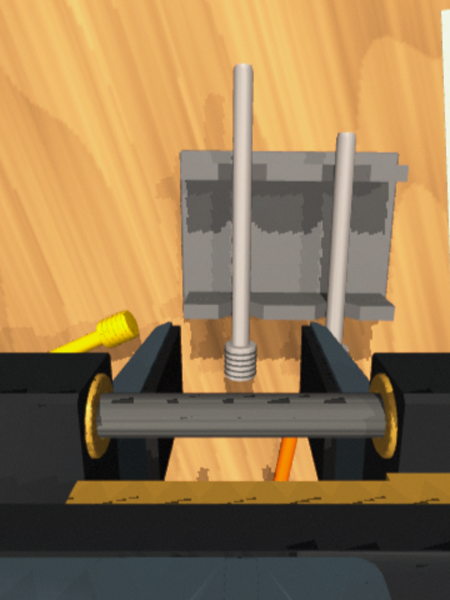

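Run:
```python
from h import *
import pickle
st,g=pickle.load(open("w2.pkl","rb")); c=cam(g,st)
f=lambda u,v:ray(c,u/1.25+130,v/1.25,38)
n,s,n2=f(243,65),f(241,343),f(346,132)
d=(n-s)/np.linalg.norm(n-s);a=np.degrees(np.arctan2(d[1],d[0]))
print(n,s,np.linalg.norm(n-s),a,n2, (n2-s)@np.array([d[1],-d[0],0]))
# sub-pixel edges of shaft
im=g["frame"].astype(int).sum(2)
for v in (70,90,220,250):
    print(v,im[v,312:336])
go([*(s-18*d)[:2],62],a)
```

```text
[ 544.61649917 -236.77489086   38.        ] [ 492.06314266 -405.2253718    38.        ] 176.4579831233564 72.6730681032179 [ 594.45989979 -291.5964644    38.        ] 63.90871245877072
70 [501 498 502 498 449 409 468 516 559 585 607 623 634 636 626 586 545 499
 456 410 439 544 552 549]
90 [514 518 518 505 407 420 480 527 566 590 609 622 635 631 616 573 536 486
 436 396 450 528 545 549]
220 [377 374 374 377 401 481 538 588 611 619 617 619 616 576 530 489 436 379
 366 404 407 405 405 405]
250 [286 289 264 237 412 494 553 596 617 622 620 616 605 554 515 465 408 324
 319 322 321 317 321 326]
t 5.125 pos [ 503.5 -364.9  175.6] rot [-1.799e+02 -1.300e-01  7.302e+01]
turn [-0.0033 -0.0043  0.0116]
shift [-0.1198  0.0022  0.2273]
```

Request:
{"name": "send_rows", "arguments": {
  "motion": [
    {"tx":-0.06,"ty":0.001,"tz":0,"rx":-0.003,"ry":-0.004,"rz":0.0116,"gripper":0},
    {"tx":-0.06,"ty":0.001,"tz":0,"rx":0,"ry":0,"rz":0,"gripper":0},
    {"tx":0,"ty":0,"tz":0.09,"rx":0,"ry":0,"rz":0,"gripper":0},
    {"tx":0,"ty":0,"tz":0.09,"rx":0,"ry":0,"rz":0,"gripper":0},
    {"tx":0,"ty":0,"tz":0.09,"rx":0,"ry":0,"rz":0,"gripper":0},
    {"tx":0,"ty":0,"tz":0.02,"rx":0,"ry":0,"rz":0,"gripper":0},
    {"tx":0,"ty":0,"tz":0,"rx":0,"ry":0,"rz":0,"gripper":0},
    {"tx":0,"ty":0,"tz":0,"rx":0,"ry":0,"rz":0,"gripper":0}
  ],
  "grip_force": 50
}}

```text
time_s: 6.12
ee_pos: [487.5, -425.1, 32.4]
ee_rot: [179.8, 0.1, 72.6]
force: [0.7, -0.3, 0.3]
gripper_width: 45.7
gripper_force: 0.0
```

Run:
```python
from h import *
go([486.7,-422.4,19],72.7)
```

```text
t 6.125 pos [ 487.5 -425.1   32.4] rot [1.7981e+02 1.0000e-01 7.2590e+01]
turn [ 0.0064  0.0032 -0.0036]
shift [ 0.0046 -0.003   0.0267]
```

Request:
{"name": "send_rows", "arguments": {
  "motion": [
    {"tx":0.0046,"ty":-0.003,"tz":0.0267,"rx":0,"ry":0,"rz":0,"gripper":0},
    {"tx":0,"ty":0,"tz":0,"rx":0,"ry":0,"rz":0,"gripper":0},
    {"tx":0,"ty":0,"tz":0,"rx":0,"ry":0,"rz":0,"gripper":1},
    {"tx":0,"ty":0,"tz":0,"rx":0,"ry":0,"rz":0,"gripper":1},
    {"tx":0,"ty":0,"tz":0,"rx":0,"ry":0,"rz":0,"gripper":1},
    {"tx":0,"ty":0,"tz":0,"rx":0,"ry":0,"rz":0,"gripper":1},
    {"tx":0,"ty":0,"tz":0,"rx":0,"ry":0,"rz":0,"gripper":1}
  ]
}}

```text
time_s: 7.0
ee_pos: [485.5, -422.0, 16.8]
ee_rot: [180.0, 0.0, 72.6]
force: [-0.2, -0.8, 0.1]
gripper_width: 20.9
gripper_force: 50.0
```

Run:
```python
from h import *
go([486.7,-422.4,19],72.7);s=env.state();print(s["gripper_width"],s["force"],s["torque"],s["gripper_force"])
```

```text
t 7.0 pos [ 485.5 -422.    16.8] rot [1.7999e+02 1.0000e-02 7.2550e+01]
turn [ 0.0003  0.0004 -0.005 ]
shift [-0.      0.0025 -0.0044]
20.931292592520904 [-0.18115774 -0.84117435  0.07020244] [-0.13555118  0.02362603 -0.06403891] 50.00035107135773
```

Request:
{"name": "send_rows", "arguments": {
  "motion": [
    {"tx":0,"ty":0,"tz":-0.01,"rx":0,"ry":0,"rz":0,"gripper":1},
    {"tx":0,"ty":0,"tz":-0.03,"rx":0,"ry":0,"rz":0,"gripper":1},
    {"tx":0,"ty":0,"tz":-0.05,"rx":0,"ry":0,"rz":0,"gripper":1},
    {"tx":0,"ty":0,"tz":-0.06,"rx":0,"ry":0,"rz":0,"gripper":1},
    {"tx":0,"ty":0,"tz":-0.06,"rx":0,"ry":0,"rz":0,"gripper":1},
    {"tx":0,"ty":0,"tz":-0.022,"rx":0,"ry":0,"rz":0,"gripper":1},
    {"tx":0,"ty":0,"tz":0,"rx":0,"ry":0,"rz":0,"gripper":1},
    {"tx":0,"ty":0,"tz":0,"rx":0,"ry":0,"rz":0,"gripper":1}
  ],
  "grip_force": 60
}}

```text
time_s: 8.0
ee_pos: [484.6, -421.2, 131.2]
ee_rot: [-179.8, -0.1, 72.6]
force: [0.1, 0.6, -2.8]
gripper_width: 20.7
gripper_force: 60.0
```

Run:
```python
from h import *
go([422.8,-163,132],73.36);s=env.state();print(s["gripper_width"],s["force"],s["torque"])
```

```text
t 8.0 pos [ 484.6 -421.2  131.2] rot [-1.7983e+02 -6.0000e-02  7.2560e+01]
turn [-0.0056 -0.0022 -0.0267]
shift [ 0.4594 -0.2664 -0.0015]
20.717778175819287 [ 0.06890873  0.56049688 -2.7522659 ] [-0.23294744  0.12481247 -0.00620034]
```

Request:
{"name": "send_rows", "arguments": {
  "motion": [
    {"tx":0.0766,"ty":-0.0444,"tz":0,"rx":0,"ry":0,"rz":-0.0267,"gripper":1},
    {"tx":0.0766,"ty":-0.0444,"tz":0,"rx":0,"ry":0,"rz":0,"gripper":1},
    {"tx":0.0766,"ty":-0.0444,"tz":0,"rx":0,"ry":0,"rz":0,"gripper":1},
    {"tx":0.0766,"ty":-0.0444,"tz":0,"rx":0,"ry":0,"rz":0,"gripper":1},
    {"tx":0.0766,"ty":-0.0444,"tz":0,"rx":0,"ry":0,"rz":0,"gripper":1},
    {"tx":0.04,"ty":-0.0244,"tz":0,"rx":0,"ry":0,"rz":0,"gripper":1},
    {"tx":0.02,"ty":-0.01,"tz":0,"rx":0,"ry":0,"rz":0,"gripper":1},
    {"tx":0.01,"ty":-0.005,"tz":0.018,"rx":0,"ry":0,"rz":0,"gripper":1},
    {"tx":0,"ty":0,"tz":0.018,"rx":0,"ry":0,"rz":0,"gripper":1},
    {"tx":0,"ty":0,"tz":0,"rx":0,"ry":0,"rz":0,"gripper":1},
    {"tx":0,"ty":0,"tz":0,"rx":0,"ry":0,"rz":0,"gripper":1}
  ]
}}

```text
time_s: 9.38
ee_pos: [425.8, -167.7, 114.5]
ee_rot: [-180.0, -0.0, 73.3]
force: [-0.4, 1.2, -1.2]
gripper_width: 20.8
gripper_force: 60.0
```

Run:
```python
from h import *
import pickle
ps=[]
G={}
for n in ("scene","wrist","top","scene","wrist","top"):
    s=env.state(); ps.append(np.r_[s["ee_pos"],s["ee_rot"]%360,s["force"]]); G[n]=env.grab_frame(n)
    if n=="wrist": G["st"]=s
pickle.dump(G,open("w3.pkl","wb")); ps=np.array(ps); print(ps.mean(0).round(2),ps.std(0).round(2))
go([422.8,-163,113],73.36)
f=G["scene"]["frame"][140:280,290:420]; a=cv2.resize(f,None,fx=4,fy=4,interpolation=cv2.INTER_CUBIC)
w=G["wrist"]["frame"][0:350,230:420]; w=cv2.resize(w,None,fx=1.2,fy=1.6,interpolation=cv2.INTER_CUBIC)
cv2.imwrite("pics/w3.png",cv2.cvtColor(np.hstack([a,w]),cv2.COLOR_RGB2BGR)); print(a.shape,w.shape)
```

```text
[ 4.2580e+02 -1.6760e+02  1.1476e+02  1.8001e+02  1.8000e+02  7.3330e+01
 -4.2000e-01  1.3000e-01 -1.6600e+00] [4.0e-02 1.2e-01 1.6e-01 2.0e-02 1.8e+02 1.0e-02 2.9e-01 5.3e-01 3.6e-01]
t 9.675 pos [ 425.7 -167.4  114.9] rot [-180.     -0.     73.35]
turn [-0.0001 -0.     -0.0004]
shift [ 0.0067 -0.0081  0.0037]
(560, 520, 3) (560, 228, 3)
```

View pics/w3.png

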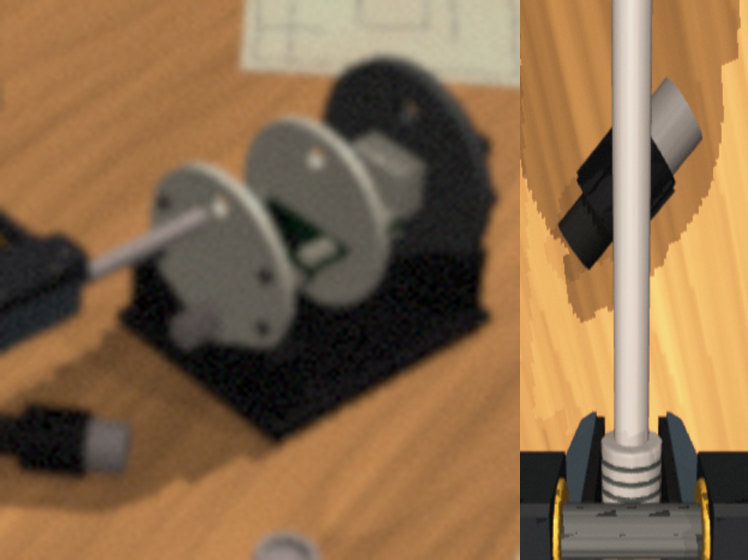

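```bash
cat > rod.py <<'E'
from h import *
def rodline(g,st,z,rows=(10,60,110,200,250)):
    c=cam(g,st); im=cv2.cvtColor(g["frame"],cv2.COLOR_RGB2HSV)[:,:,1]; P=[]
    for v in rows:
        r=im[v,270:370]<60; x=np.flatnonzero(r)
        # run containing centre 
        k=np.split(x,np.flatnonzero(np.diff(x)>1)+1); k=max(k,key=len) if len(x) else [0]
        u=270+(k[0]+k[-1])/2; P.append(ray(c,u,v,z)); print(v,k[0]+270,k[-1]+270)
    return np.array(P)
E
python3 - <<'E'
from rod import *
import pickle
G=pickle.load(open("w3.pkl","rb")); P=rodline(G["wrist"],G["st"],135.5)
T=np.array(G["st"]["ee_pos"]); a=np.radians(73.36); d=np.array([np.cos(a),np.sin(a),0]);n=np.array([d[1],-d[0],0])
e=np.array([483.144,34.39,134])
print("lat rel TCP",((P-T)@n).round(2),"along",((P-T)@d).round(1)); print("lat rel entry",((P-e)@n).round(2)); print("TCP rel entry",(T-e)@n,(T-e)@d)
E
```

```text
10 307 339
60 307 365
110 280 356
200 309 336
250 309 336
lat rel TCP [ 0.71  5.48 -1.15  0.58  0.59] along [117.4 101.1  83.8  49.5  28.5]
lat rel entry [3.56 8.33 1.7  3.42 3.44]
TCP rel entry 2.8489956068140097 -209.8555917829596
```

Request:
{"name": "send_rows", "arguments": {
  "motion": [
    {"tx":0,"ty":-0.007,"tz":0.004,"rx":0,"ry":0,"rz":0,"gripper":1},
    {"tx":0.01,"ty":0,"tz":0,"rx":0,"ry":0,"rz":0,"gripper":1},
    {"tx":0.01,"ty":0,"tz":0,"rx":0,"ry":0,"rz":0,"gripper":1},
    {"tx":0.004,"ty":0,"tz":0,"rx":0,"ry":0,"rz":0,"gripper":1},
    {"tx":0.004,"ty":0,"tz":0,"rx":0,"ry":0,"rz":0,"gripper":1},
    {"tx":0.004,"ty":0,"tz":0,"rx":0,"ry":0,"rz":0,"gripper":1},
    {"tx":0.004,"ty":0,"tz":0,"rx":0,"ry":0,"rz":0,"gripper":1},
    {"tx":0,"ty":0,"tz":0,"rx":0,"ry":0,"rz":0,"gripper":1}
  ]
}}

```text
time_s: 10.68
ee_pos: [427.4, -148.8, 112.7]
ee_rot: [-180.0, -0.0, 73.4]
force: [1.0, -0.4, -1.0]
gripper_width: 21.1
gripper_force: 60.0
```

```bash
cat >> h.py <<'E'
def rep():
    st=env.state(); a=np.radians(73.36); d=np.array([np.cos(a),np.sin(a),0]);n=np.array([d[1],-d[0],0]); e=np.array([483.144,34.39,134])
    D=st["ee_pos"]-e; F=st["force"]; T=st["torque"]
    print("t %.2f tip_est %.1f lat %.2f z %.1f | F ax %.1f lat %.1f z %.1f | T ax %.2f lat %.2f z %.2f"%(st["time_s"],D@d+194.4,D@n,st["ee_pos"][2],F@d,F@n,F[2],T@d,T@n,T[2]),st["ee_rot"].round(2),round(st["gripper_width"],1))
E
python3 -c "
from h import *
rep()"
```

```text
t 10.68 tip_est 2.9 lat -0.93 z 112.7 | F ax -0.1 lat 1.1 z -1.0 | T ax 0.07 lat -0.18 z -0.03 [-1.7997e+02 -1.0000e-02  7.3360e+01] 21.1
```

Request:
{"name": "send_rows", "arguments": {
  "motion": [
    {"tx":0.003,"ty":0,"tz":0,"rx":0,"ry":0,"rz":0,"gripper":1},
    {"tx":0.003,"ty":0,"tz":0,"rx":0,"ry":0,"rz":0,"gripper":1},
    {"tx":0.003,"ty":0,"tz":0,"rx":0,"ry":0,"rz":0,"gripper":1},
    {"tx":0,"ty":0,"tz":0,"rx":0,"ry":0,"rz":0,"gripper":1}
  ]
}}

```text
time_s: 11.18
ee_pos: [428.7, -144.5, 112.7]
ee_rot: [-180.0, -0.0, 73.4]
force: [-0.9, -0.1, -1.6]
gripper_width: 20.7
gripper_force: 60.0
```

```bash
python3 -c "
from h import *
rep()"
```

```text
t 11.18 tip_est 7.4 lat -0.91 z 112.7 | F ax -0.4 lat -0.8 z -1.6 | T ax 0.07 lat -0.21 z 0.05 [-1.7997e+02 -1.0000e-02  7.3370e+01] 20.7
```

Entered without axial force. Keep going to ~30 mm depth.

Request:
{"name": "send_rows", "arguments": {
  "motion": [
    {"tx":0.006,"ty":0,"tz":0,"rx":0,"ry":0,"rz":0,"gripper":1},
    {"tx":0.006,"ty":0,"tz":0,"rx":0,"ry":0,"rz":0,"gripper":1},
    {"tx":0.006,"ty":0,"tz":0,"rx":0,"ry":0,"rz":0,"gripper":1},
    {"tx":0.006,"ty":0,"tz":0,"rx":0,"ry":0,"rz":0,"gripper":1},
    {"tx":0.006,"ty":0,"tz":0,"rx":0,"ry":0,"rz":0,"gripper":1},
    {"tx":0.006,"ty":0,"tz":0,"rx":0,"ry":0,"rz":0,"gripper":1},
    {"tx":0,"ty":0,"tz":0,"rx":0,"ry":0,"rz":0,"gripper":1}
  ]
}}

```text
time_s: 12.05
ee_pos: [433.9, -127.2, 112.7]
ee_rot: [-180.0, -0.0, 73.4]
force: [-0.0, -0.4, -1.5]
gripper_width: 20.4
gripper_force: 60.0
```

```bash
python3 -c "
from h import *
import pickle
rep()
st=env.state(); g=env.grab_frame('scene'); w=env.grab_frame('wrist'); pickle.dump((st,g,w),open('w4.pkl','wb'))
f=cv2.resize(g['frame'][140:250,310:430],None,fx=4,fy=4,interpolation=cv2.INTER_CUBIC)
w=cv2.resize(w['frame'][0:220,260:380],None,fx=2,fy=2,interpolation=cv2.INTER_CUBIC)
cv2.imwrite('pics/w4.png',cv2.cvtColor(np.hstack([f,w]),cv2.COLOR_RGB2BGR))
"
```

```text
t 12.05 tip_est 25.5 lat -0.92 z 112.7 | F ax -0.4 lat 0.1 z -1.5 | T ax 0.04 lat -0.17 z -0.01 [-1.7997e+02 -1.0000e-02  7.3380e+01] 20.4
```

View pics/w4.png

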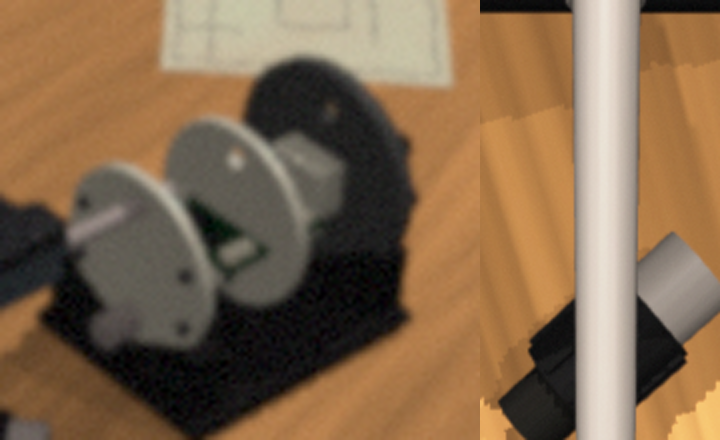

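Request:
{"name": "send_rows", "arguments": {
  "motion": [
    {"tx":0.015,"ty":0,"tz":0,"rx":0,"ry":0,"rz":0,"gripper":1},
    {"tx":0.015,"ty":0,"tz":0,"rx":0,"ry":0,"rz":0,"gripper":1},
    {"tx":0.015,"ty":0,"tz":0,"rx":0,"ry":0,"rz":0,"gripper":1},
    {"tx":0.015,"ty":0,"tz":0,"rx":0,"ry":0,"rz":0,"gripper":1},
    {"tx":0.015,"ty":0,"tz":0,"rx":0,"ry":0,"rz":0,"gripper":1},
    {"tx":0.01,"ty":0,"tz":0,"rx":0,"ry":0,"rz":0,"gripper":1},
    {"tx":0.003,"ty":0,"tz":0,"rx":0,"ry":0,"rz":0,"gripper":1},
    {"tx":0.003,"ty":0,"tz":0,"rx":0,"ry":0,"rz":0,"gripper":1},
    {"tx":0,"ty":0,"tz":0,"rx":0,"ry":0,"rz":0,"gripper":1}
  ]
}}

```text
time_s: 13.28
ee_pos: [446.8, -83.9, 112.7]
ee_rot: [-180.0, -0.0, 73.4]
force: [-0.1, -0.5, -1.3]
gripper_width: 21.0
gripper_force: 60.0
```

```bash
python3 -c "
from h import *
rep()"
```

```text
t 13.28 tip_est 70.7 lat -0.93 z 112.7 | F ax -0.5 lat 0.0 z -1.3 | T ax 0.01 lat -0.22 z 0.02 [-179.97   -0.     73.35] 21.0
```

Request:
{"name": "send_rows", "arguments": {
  "motion": [
    {"tx":0.004,"ty":0,"tz":0,"rx":0,"ry":0,"rz":0,"gripper":1},
    {"tx":0.004,"ty":0,"tz":0,"rx":0,"ry":0,"rz":0,"gripper":1},
    {"tx":0.004,"ty":0,"tz":0,"rx":0,"ry":0,"rz":0,"gripper":1},
    {"tx":0.004,"ty":0,"tz":0,"rx":0,"ry":0,"rz":0,"gripper":1},
    {"tx":0,"ty":0,"tz":0,"rx":0,"ry":0,"rz":0,"gripper":1}
  ]
}}

```text
time_s: 13.9
ee_pos: [449.2, -75.9, 112.7]
ee_rot: [-180.0, -0.0, 73.4]
force: [-0.4, -0.8, -1.5]
gripper_width: 20.3
gripper_force: 60.0
```

```bash
python3 -c "
from h import *
rep()"
```

```text
t 13.90 tip_est 79.0 lat -0.92 z 112.7 | F ax -0.9 lat -0.1 z -1.5 | T ax 0.08 lat -0.18 z -0.01 [-1.7997e+02 -1.0000e-02  7.3380e+01] 20.3
```

Request:
{"name": "send_rows", "arguments": {
  "motion": [
    {"tx":0.004,"ty":0,"tz":0,"rx":0,"ry":0,"rz":0,"gripper":1},
    {"tx":0.004,"ty":0,"tz":0,"rx":0,"ry":0,"rz":0,"gripper":1},
    {"tx":0,"ty":0,"tz":0,"rx":0,"ry":0,"rz":0,"gripper":1}
  ]
}}

```text
time_s: 14.28
ee_pos: [450.3, -72.1, 112.7]
ee_rot: [-180.0, -0.0, 73.4]
force: [0.2, -0.2, -2.2]
gripper_width: 20.5
gripper_force: 60.0
```

```bash
python3 -c "
from h import *
rep()"
```

```text
t 14.28 tip_est 82.9 lat -0.92 z 112.7 | F ax -0.2 lat 0.2 z -2.2 | T ax -0.01 lat -0.21 z 0.01 [-1.7997e+02 -1.0000e-02  7.3370e+01] 20.5
```

Request:
{"name": "send_rows", "arguments": {
  "motion": [
    {"tx":0.004,"ty":0,"tz":0,"rx":0,"ry":0,"rz":0,"gripper":1},
    {"tx":0.004,"ty":0,"tz":0,"rx":0,"ry":0,"rz":0,"gripper":1},
    {"tx":0.004,"ty":0,"tz":0,"rx":0,"ry":0,"rz":0,"gripper":1},
    {"tx":0.004,"ty":0,"tz":0,"rx":0,"ry":0,"rz":0,"gripper":1},
    {"tx":0.004,"ty":0,"tz":0,"rx":0,"ry":0,"rz":0,"gripper":1},
    {"tx":0,"ty":0,"tz":0,"rx":0,"ry":0,"rz":0,"gripper":1}
  ]
}}

```text
time_s: 15.02
ee_pos: [453.2, -62.6, 112.7]
ee_rot: [-180.0, -0.0, 73.4]
force: [-0.3, -0.3, -2.0]
gripper_width: 20.8
gripper_force: 60.0
```

```bash
python3 -c "
from h import *
rep()"
```

```text
t 15.03 tip_est 92.9 lat -0.95 z 112.7 | F ax -0.4 lat -0.2 z -2.0 | T ax 0.04 lat -0.16 z -0.00 [-1.7997e+02 -1.0000e-02  7.3370e+01] 20.8
```

Request:
{"name": "send_rows", "arguments": {
  "motion": [
    {"tx":0.01,"ty":0,"tz":0,"rx":0,"ry":0,"rz":0,"gripper":1},
    {"tx":0.015,"ty":0,"tz":0,"rx":0,"ry":0,"rz":0,"gripper":1},
    {"tx":0.015,"ty":0,"tz":0,"rx":0,"ry":0,"rz":0,"gripper":1},
    {"tx":0.015,"ty":0,"tz":0,"rx":0,"ry":0,"rz":0,"gripper":1},
    {"tx":0.015,"ty":0,"tz":0,"rx":0,"ry":0,"rz":0,"gripper":1},
    {"tx":0.015,"ty":0,"tz":0,"rx":0,"ry":0,"rz":0,"gripper":1},
    {"tx":0.015,"ty":0,"tz":0,"rx":0,"ry":0,"rz":0,"gripper":1},
    {"tx":0.006,"ty":0,"tz":0,"rx":0,"ry":0,"rz":0,"gripper":1},
    {"tx":0,"ty":0,"tz":0,"rx":0,"ry":0,"rz":0,"gripper":1}
  ]
}}

```text
time_s: 16.15
ee_pos: [468.4, -11.8, 112.7]
ee_rot: [-180.0, 0.0, 73.4]
force: [-0.4, -0.6, -1.8]
gripper_width: 20.7
gripper_force: 60.0
```

```bash
python3 -c "
from h import *
rep()
for n in ('scene','top'):
    g=env.grab_frame(n); save(g,n+'5.png',(310,140,430,250) if n=='scene' else (160,200,280,300),5)
"
```

```text
t 16.15 tip_est 145.9 lat -0.94 z 112.7 | F ax -0.7 lat -0.2 z -1.8 | T ax 0.02 lat -0.17 z -0.04 [-179.97    0.     73.38] 20.7
```

View pics/scene5.png

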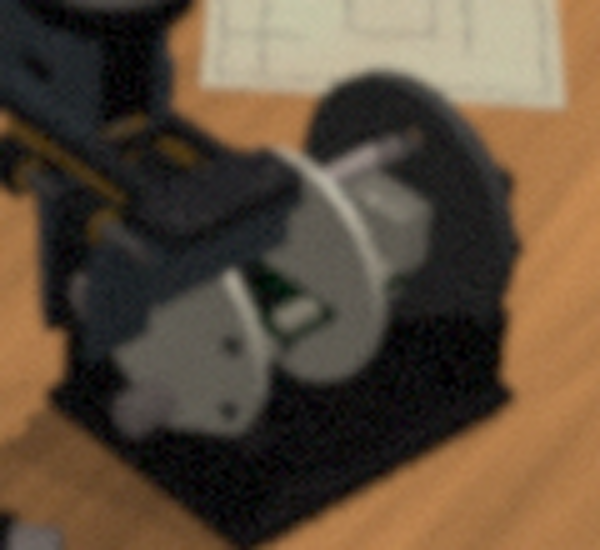

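Request:
{"name": "send_rows", "arguments": {
  "motion": [
    {"tx":0.004,"ty":0,"tz":0,"rx":0,"ry":0,"rz":0,"gripper":1},
    {"tx":0.004,"ty":0,"tz":0,"rx":0,"ry":0,"rz":0,"gripper":1},
    {"tx":0.004,"ty":0,"tz":0,"rx":0,"ry":0,"rz":0,"gripper":1},
    {"tx":0.004,"ty":0,"tz":0,"rx":0,"ry":0,"rz":0,"gripper":1},
    {"tx":0,"ty":0,"tz":0,"rx":0,"ry":0,"rz":0,"gripper":1}
  ]
}}

```text
time_s: 16.88
ee_pos: [470.7, -4.1, 112.7]
ee_rot: [-180.0, -0.0, 73.4]
force: [-0.2, -0.5, -1.2]
gripper_width: 20.9
gripper_force: 60.0
```

```bash
python3 -c "
from h import *
rep()"
```

```text
t 16.88 tip_est 154.0 lat -0.90 z 112.7 | F ax -0.5 lat -0.0 z -1.2 | T ax 0.01 lat -0.18 z 0.00 [-1.7997e+02 -1.0000e-02  7.3370e+01] 20.9
```

Request:
{"name": "send_rows", "arguments": {
  "motion": [
    {"tx":0.004,"ty":0,"tz":0,"rx":0,"ry":0,"rz":0,"gripper":1},
    {"tx":0.004,"ty":0,"tz":0,"rx":0,"ry":0,"rz":0,"gripper":1},
    {"tx":0.004,"ty":0,"tz":0,"rx":0,"ry":0,"rz":0,"gripper":1},
    {"tx":0.004,"ty":0,"tz":0,"rx":0,"ry":0,"rz":0,"gripper":1},
    {"tx":0,"ty":0,"tz":0,"rx":0,"ry":0,"rz":0,"gripper":1}
  ]
}}

```text
time_s: 17.5
ee_pos: [473.0, 3.5, 112.7]
ee_rot: [-180.0, -0.0, 73.4]
force: [0.3, -0.2, -2.5]
gripper_width: 20.7
gripper_force: 60.0
```

```bash
python3 -c "
from h import *
rep()"
```

```text
t 17.50 tip_est 161.9 lat -0.88 z 112.7 | F ax -0.1 lat 0.4 z -2.5 | T ax 0.02 lat -0.19 z -0.00 [-1.7998e+02 -1.0000e-02  7.3370e+01] 20.7
```

Request:
{"name": "send_rows", "arguments": {
  "motion": [
    {"tx":0.006,"ty":0,"tz":0,"rx":0,"ry":0,"rz":0,"gripper":1},
    {"tx":0.006,"ty":0,"tz":0,"rx":0,"ry":0,"rz":0,"gripper":1},
    {"tx":0.006,"ty":0,"tz":0,"rx":0,"ry":0,"rz":0,"gripper":1},
    {"tx":0.003,"ty":0,"tz":0,"rx":0,"ry":0,"rz":0,"gripper":1},
    {"tx":0,"ty":0,"tz":0,"rx":0,"ry":0,"rz":0,"gripper":1},
    {"tx":0,"ty":0,"tz":0,"rx":0,"ry":0,"rz":0,"gripper":1}
  ]
}}

```text
time_s: 18.25
ee_pos: [475.9, 13.4, 112.7]
ee_rot: [-180.0, -0.0, 73.4]
force: [0.0, -0.1, -1.7]
gripper_width: 20.6
gripper_force: 60.0
```

```bash
python3 -c "
from h import *
rep()"
```

```text
t 18.25 tip_est 172.3 lat -0.94 z 112.7 | F ax -0.1 lat 0.1 z -1.7 | T ax 0.00 lat -0.21 z 0.01 [-179.97   -0.     73.36] 20.6
```

Request:
{"name": "send_rows", "arguments": {
  "motion": [
    {"tx":0.002,"ty":0,"tz":0,"rx":0,"ry":0,"rz":0,"gripper":1},
    {"tx":0.002,"ty":0,"tz":0,"rx":0,"ry":0,"rz":0,"gripper":1},
    {"tx":0.002,"ty":0,"tz":0,"rx":0,"ry":0,"rz":0,"gripper":1},
    {"tx":0,"ty":0,"tz":0,"rx":0,"ry":0,"rz":0,"gripper":1}
  ]
}}

```text
time_s: 18.75
ee_pos: [476.6, 15.9, 112.7]
ee_rot: [-180.0, 0.0, 73.4]
force: [-0.5, -2.8, -1.5]
gripper_width: 21.1
gripper_force: 61.3
```

```bash
python3 -c "
from h import *
rep()"
```

```text
t 18.75 tip_est 174.8 lat -0.93 z 112.7 | F ax -2.8 lat 0.3 z -1.5 | T ax 0.02 lat -0.70 z -0.03 [-1.7997e+02  5.0000e-02  7.3370e+01] 21.1
```

Request:
{"name": "send_rows", "arguments": {
  "motion": [
    {"tx":0.001,"ty":0,"tz":0,"rx":0,"ry":0,"rz":0,"gripper":1},
    {"tx":0.001,"ty":0,"tz":0,"rx":0,"ry":0,"rz":0,"gripper":1},
    {"tx":0,"ty":0,"tz":0,"rx":0,"ry":0,"rz":0,"gripper":1}
  ]
}}

```text
time_s: 19.12
ee_pos: [476.7, 15.9, 112.8]
ee_rot: [-180.0, 0.2, 73.4]
force: [-1.0, -7.0, -0.7]
gripper_width: 20.4
gripper_force: 63.3
```

```bash
python3 -c "
from h import *
rep()
g=env.grab_frame('wrist'); save(g,'w6.png',(200,180,440,400),3.2)
"
```

```text
t 19.12 tip_est 174.9 lat -0.93 z 112.8 | F ax -7.0 lat 1.0 z -0.7 | T ax -0.05 lat -1.32 z -0.17 [-1.7997e+02  1.5000e-01  7.3390e+01] 20.4
```

View pics/w6.png

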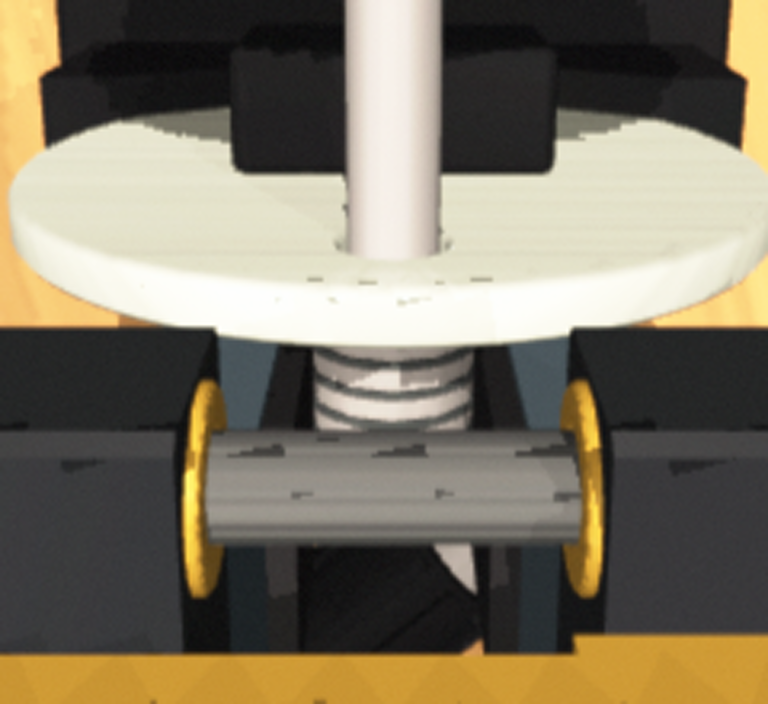

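Request:
{"name": "send_rows", "arguments": {
  "motion": [
    {"tx":-0.001,"ty":0,"tz":0,"rx":0,"ry":0,"rz":0,"gripper":1},
    {"tx":0,"ty":0,"tz":0,"rx":0,"ry":0,"rz":0,"gripper":0},
    {"tx":0,"ty":0,"tz":0,"rx":0,"ry":0,"rz":0,"gripper":0},
    {"tx":0,"ty":0,"tz":0,"rx":0,"ry":0,"rz":0,"gripper":0},
    {"tx":-0.02,"ty":0,"tz":0,"rx":0,"ry":0,"rz":0,"gripper":0},
    {"tx":-0.03,"ty":0,"tz":0,"rx":0,"ry":0,"rz":0,"gripper":0},
    {"tx":-0.02,"ty":0,"tz":0,"rx":0,"ry":0,"rz":0,"gripper":1},
    {"tx":0,"ty":0,"tz":0,"rx":0,"ry":0,"rz":0,"gripper":1},
    {"tx":0,"ty":0,"tz":0,"rx":0,"ry":0,"rz":0,"gripper":1},
    {"tx":0,"ty":0,"tz":0,"rx":0,"ry":0,"rz":0,"gripper":1},
    {"tx":0,"ty":0,"tz":0,"rx":0,"ry":0,"rz":0,"gripper":1}
  ],
  "grip_force": 20
}}

```text
time_s: 20.55
ee_pos: [467.0, -16.5, 112.7]
ee_rot: [-180.0, -0.0, 73.4]
force: [-0.0, 0.3, -0.1]
gripper_width: 0.8
gripper_force: 0.0
```

```bash
python3 -c "
from h import *
rep()
st=env.state(); g=env.grab_frame('wrist'); save(g,'w7.png',(200,150,440,400),3.2)
"
```

```text
t 20.55 tip_est 141.0 lat -0.92 z 112.7 | F ax 0.3 lat -0.1 z -0.1 | T ax 0.00 lat -0.13 z -0.02 [-1.7997e+02 -1.0000e-02  7.3380e+01] 0.8
```

View pics/w7.png

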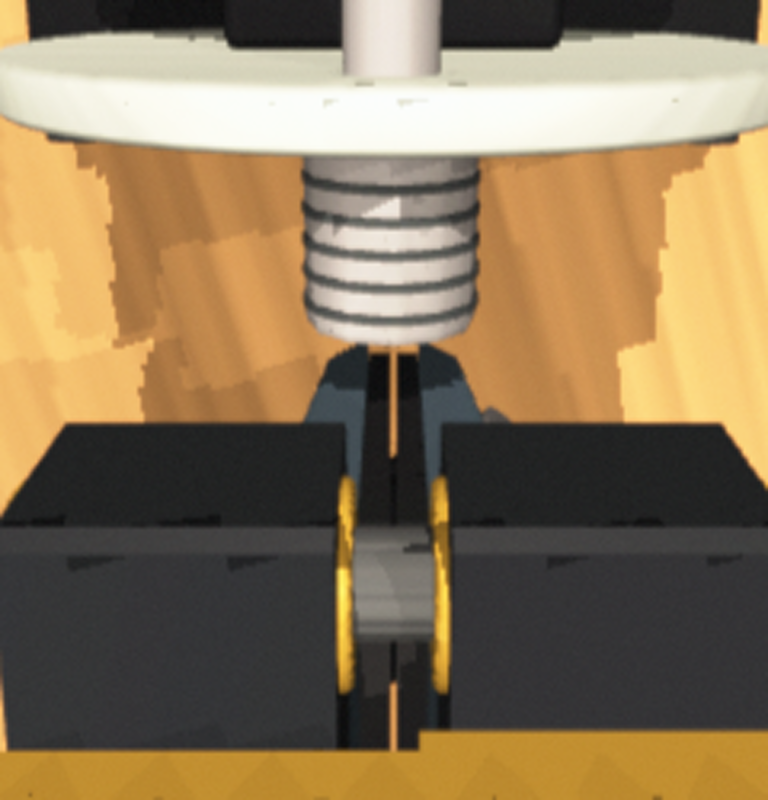

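Request:
{"name": "send_rows", "arguments": {
  "motion": [
    {"tx":0.008,"ty":0,"tz":0,"rx":0,"ry":0,"rz":0,"gripper":1},
    {"tx":0.008,"ty":0,"tz":0,"rx":0,"ry":0,"rz":0,"gripper":1},
    {"tx":0.002,"ty":0,"tz":0,"rx":0,"ry":0,"rz":0,"gripper":1},
    {"tx":0.002,"ty":0,"tz":0,"rx":0,"ry":0,"rz":0,"gripper":1},
    {"tx":0.002,"ty":0,"tz":0,"rx":0,"ry":0,"rz":0,"gripper":1},
    {"tx":0,"ty":0,"tz":0,"rx":0,"ry":0,"rz":0,"gripper":1}
  ]
}}

```text
time_s: 21.35
ee_pos: [469.8, -7.0, 112.7]
ee_rot: [-180.0, 0.1, 73.4]
force: [-1.2, -5.7, 0.2]
gripper_width: 0.4
gripper_force: 2.6
```

```bash
python3 -c "
from h import *
rep()"
```

```text
t 21.35 tip_est 150.9 lat -0.96 z 112.7 | F ax -5.8 lat 0.5 z 0.2 | T ax 0.01 lat -0.96 z -0.05 [-1.7996e+02  9.0000e-02  7.3390e+01] 0.4
```

Request:
{"name": "send_rows", "arguments": {
  "motion": [
    {"tx":0.002,"ty":0,"tz":0,"rx":0,"ry":0,"rz":0,"gripper":1},
    {"tx":0,"ty":0,"tz":0,"rx":0,"ry":0,"rz":0,"gripper":1}
  ]
}}

```text
time_s: 21.6
ee_pos: [469.8, -7.0, 112.7]
ee_rot: [-180.0, 0.2, 73.4]
force: [-2.4, -8.9, 2.0]
gripper_width: 0.2
gripper_force: 4.4
```

```bash
python3 -c "
from h import *
rep()"
```

```text
t 21.60 tip_est 150.9 lat -0.95 z 112.7 | F ax -9.2 lat 0.2 z 2.0 | T ax -0.11 lat -1.51 z -0.06 [-179.96    0.2    73.42] 0.2
```

Request:
{"name": "send_rows", "arguments": {
  "motion": [
    {"tx":-0.005,"ty":0,"tz":0,"rx":0,"ry":0,"rz":0,"gripper":1},
    {"tx":-0.03,"ty":0,"tz":0,"rx":0,"ry":0,"rz":0,"gripper":1},
    {"tx":-0.03,"ty":0,"tz":0,"rx":0,"ry":0,"rz":0,"gripper":1},
    {"tx":0,"ty":0,"tz":0,"rx":0,"ry":0,"rz":0,"gripper":1},
    {"tx":0,"ty":0,"tz":0,"rx":0,"ry":0,"rz":0,"gripper":1}
  ]
}}

```text
time_s: 22.22
ee_pos: [461.1, -36.5, 112.8]
ee_rot: [-180.0, -0.0, 73.3]
force: [-0.0, -0.2, -0.5]
gripper_width: 0.5
gripper_force: 0.0
```

Run:
```python
from h import *
rep()
st=env.state(); g=env.grab_frame("wrist"); c=cam(g,st)
a=np.radians(73.36); d=np.array([np.cos(a),np.sin(a),0]); e=np.array([483.144,34.39,134])
e=e+d*0+np.array([d[1],-d[0],0])*-.35
im=g["frame"].astype(int).sum(2)
u0=int(round(proj(c,e-12*d+[0,0,11])[0,0]))
print("u",u0,"pred rim/shoulder/headend v",[proj(c,e+k*d+[0,0,z])[0,1].round(1) for k,z in ((0,18),(0,11),(-24,11))])
col=im[:260,u0-3:u0+4].mean(1).round().astype(int)
print(list(enumerate(col))[20:210:1])
v=lambda y,z:(ray(c,u0,y,z+134)-e)@d
print([(y,round(v(y,18),1),round(v(y,11),1)) for y in range(40,210,10)])
```

```text
t 22.23 tip_est 120.1 lat -0.83 z 112.8 | F ax -0.2 lat 0.0 z -0.5 | T ax 0.04 lat -0.07 z 0.03 [-1.7998e+02 -3.0000e-02  7.3310e+01] 0.5
u 322 pred rim/shoulder/headend v [np.float64(136.1), np.float64(136.1), np.float64(203.0)]
[(20, np.int64(678)), (21, np.int64(678)), (22, np.int64(679)), (23, np.int64(678)), (24, np.int64(678)), (25, np.int64(678)), (26, np.int64(678)), (27, np.int64(677)), (28, np.int64(676)), (29, np.int64(678)), (30, np.int64(677)), (31, np.int64(677)), (32, np.int64(677)), (33, np.int64(677)), (34, np.int64(677)), (35, np.int64(676)), (36, np.int64(676)), (37, np.int64(677)), (38, np.int64(677)), (39, np.int64(676)), (40, np.int64(678)), (41, np.int64(677)), (42, np.int64(677)), (43, np.int64(677)), (44, np.int64(677)), (45, np.int64(677)), (46, np.int64(676)), (47, np.int64(677)), (48, np.int64(677)), (49, np.int64(676)), (50, np.int64(676)), (51, np.int64(676)), (52, np.int64(676)), (53, np.int64(677)), (54, np.int64(677)), (55, np.int64(676)), (56, np.int64(677)), (57, np.int64(676)), (58, np.int64(676)), (59, np.int64(675)), (60, np.int64(676)), (61, np.
[... 3258 characters left out ...]
float64(30.9)), (50, np.float64(26.5), np.float64(27.9)), (60, np.float64(23.6), np.float64(24.8)), (70, np.float64(20.6), np.float64(21.7)), (80, np.float64(17.6), np.float64(18.5)), (90, np.float64(14.6), np.float64(15.3)), (100, np.float64(11.5), np.float64(12.1)), (110, np.float64(8.4), np.float64(8.8)), (120, np.float64(5.2), np.float64(5.4)), (130, np.float64(2.0), np.float64(2.1)), (140, np.float64(-1.3), np.float64(-1.4)), (150, np.float64(-4.6), np.float64(-4.8)), (160, np.float64(-7.9), np.float64(-8.3)), (170, np.float64(-11.3), np.float64(-11.9)), (180, np.float64(-14.7), np.float64(-15.5)), (190, np.float64(-18.2), np.float64(-19.2)), (200, np.float64(-21.7), np.float64(-22.9))]
```

Request:
{"name": "send_rows", "arguments": {
  "motion": [
    {"tx":-0.02,"ty":0,"tz":-0.05,"rx":0,"ry":0,"rz":0,"gripper":1},
    {"tx":-0.02,"ty":0,"tz":-0.08,"rx":0,"ry":0,"rz":0,"gripper":1},
    {"tx":0,"ty":0,"tz":-0.08,"rx":0,"ry":0,"rz":0,"gripper":1},
    {"tx":0,"ty":0,"tz":0,"rx":0,"ry":0,"rz":0,"gripper":1},
    {"tx":0,"ty":0,"tz":0,"rx":0,"ry":0,"rz":0,"gripper":1}
  ]
}}

```text
time_s: 22.9
ee_pos: [454.9, -55.2, 217.0]
ee_rot: [-179.9, -0.0, 73.4]
force: [-0.6, -0.8, -0.6]
gripper_width: 0.6
gripper_force: 0.0
```

```bash
python3 -c "
from h import *
rep(); print(env.job_done())"
```

```text
t 22.90 tip_est 100.4 lat -1.42 z 217.0 | F ax -0.9 lat -0.4 z -0.6 | T ax 0.05 lat -0.11 z 0.01 [-179.9    -0.     73.39] 0.6
the job is handed in; nothing more can be done
None
```

The long rod is through all three top holes with its head against the entry plate (within about 0.5 mm by the wrist camera), let go, and handed in at 22.9 s with no verdict returned; I viewed 11 pictures, one over the limit of 10.

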